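# Count to the third gap by touch and push the tube home

### The job

Run a fingertip along the rack's rail, starting at the tall post, and count the gaps by pressing down the sprung studs of the first, second and third gap in that order, going no further than the third. Then push the capped square tube along the table, open end first, into that third gap until it is fully home against the rail. Keep the tube flat on the table, never lifted, tipped or turned round, and leave the other things where they are.

Things in the scene. Friction and masses are not known exactly. Their poses are not given: they have to be found in the camera images.
- rack: Fixed rack. Origin: on the table, middle of the mouth line; x points into the gaps, away from the robot, y left along the rack, z up. Seven upright dividers (12 mm thick, 36 mm high, rounded noses at x = 0, reaching back to x = 50 mm) leave six gaps, each 44 mm wide, 50 mm deep, open in front and above, floor = the table, pitch 56 mm, centres y = +140, +84, +28, -28, -84, -140 mm.
- rail (a point): Middle of the rail's top, 55 mm above the table; rack's axes. The aluminium rail closes the gaps behind: 30 mm wide (x), 348 mm long (y). On its centre line, behind the middle of each gap (65 mm behind the mouth line), one sprung stud: a low steel dome 28 mm in diameter, standing 7 mm above the rail, over which a fingertip slides from the side.
- tall_post: Fixed upright steel post, 18 mm in diameter, 95 mm high, on a 30 x 24 x 12 mm foot, at one end of the rail (65 mm behind the mouth line, 190 mm to the left or to the right of the rack's middle; the side changes). Gaps are counted from this post. Origin: centre of its underside.
- low_stop: The same foot with a pin only 30 mm high in all, at the other end of the rail. Origin: centre of its underside. Fixed.
- tube_end: The work: steel square tube, 66 mm long (its x), 36 mm wide, 36 mm high, 0.2 to 0.45 kg, loose in front of the rack, its x within 0.25 rad of the rack's x. Flat cap on its -x end; the +x end, towards the rack, is open. Origin: centre of its underside. Slides at a push of 1 to 6 N. Fully home (open end on the rail) its origin is 17 mm behind the mouth line, the cap 16 mm out of the gap.
- short_tube: Bystander: open square tube 46 x 30 x 30 mm, loose, in the leftmost gap (1) or the fifth (5). Origin: centre of its underside.
- angle_piece: Bystander: steel angle 46 x 34 x 34 mm, 5 mm thick, loose, in the other one of those two gaps. Origin: centre of its underside.
- magnet_square: Bystander: stepped red magnet square 20 x 60 mm, 55 mm high, loose, in front of the rack 200 to 230 mm left of its middle. Origin: centre of its underside.
- spray_can: Bystander: white spray can, 60 mm in diameter, 170 mm high, upright, to the left. Origin: centre of its underside.
- chipping_hammer: Bystander: hammer lying in front on the right.
- wire_brush: Bystander: brush lying behind the rack.
- tip_cup: Bystander: aluminium cup, 70 mm wide, 80 mm high, on the right. Origin: centre of its underside.
- stud1 (a joint): Travel of the sprung stud at gap 1 (numbered from the rack's left, +y): 0 up, 0.006 m fully down; it takes about 1 N to start and 3 N to bottom, springs back. Pressed means more than 2 mm.
- gap1 (a point): Middle of the mouth of gap 1 (numbered from the rack's left), on the table; the same axes as the rack.
- stud2 (a joint): Travel of the sprung stud at gap 2 (numbered from the rack's left, +y): 0 up, 0.006 m fully down; it takes about 1 N to start and 3 N to bottom, springs back. Pressed means more than 2 mm.
- gap2 (a point): Middle of the mouth of gap 2 (numbered from the rack's left), on the table; the same axes as the rack.
- stud3 (a joint): Travel of the sprung stud at gap 3 (numbered from the rack's left, +y): 0 up, 0.006 m fully down; it takes about 1 N to start and 3 N to bottom, springs back. Pressed means more than 2 mm.
- gap3 (a point): Middle of the mouth of gap 3 (numbered from the rack's left), on the table; the same axes as the rack.
- stud4 (a joint): Travel of the sprung stud at gap 4 (numbered from the rack's left, +y): 0 up, 0.006 m fully down; it takes about 1 N to start and 3 N to bottom, springs back. Pressed means more than 2 mm.
- gap4 (a point): Middle of the mouth of gap 4 (numbered from the rack's left), on the table; the same axes as the rack.
- stud5 (a joint): Travel of the sprung stud at gap 5 (numbered from the rack's left, +y): 0 up, 0.006 m fully down; it takes about 1 N to start and 3 N to bottom, springs back. Pressed means more than 2 mm.
- gap5 (a point): Middle of the mouth of gap 5 (numbered from the rack's left), on the table; the same axes as the rack.
- stud6 (a joint): Travel of the sprung stud at gap 6 (numbered from the rack's left, +y): 0 up, 0.006 m fully down; it takes about 1 N to start and 3 N to bottom, springs back. Pressed means more than 2 mm.
- gap6 (a point): Middle of the mouth of gap 6 (numbered from the rack's left), on the table; the same axes as the rack.
Mind the look-alikes: they are no part of the job. What is shaped like the tube_end but pink is not meant. What is shaped like the tall_post but green is not meant.

How it is judged:
On the way, in this order (a step that is already met when the one before it is completed fails the run):
1. the first stud from the tall post is pressed down (((y of tall_post in the frame of rack above 0 m and value of joint stud1 above 0.002 m) or (y of tall_post in the frame of rack below 0 m and value of joint stud6 above 0.002 m))), for 0.05 s.
2. the second stud from the tall post is pressed down (((y of tall_post in the frame of rack above 0 m and value of joint stud2 above 0.002 m) or (y of tall_post in the frame of rack below 0 m and value of joint stud5 above 0.002 m))), for 0.05 s.
3. the third stud from the tall post is pressed down (((y of tall_post in the frame of rack above 0 m and value of joint stud3 above 0.002 m) or (y of tall_post in the frame of rack below 0 m and value of joint stud4 above 0.002 m))), for 0.05 s.
4. the tube is home in the third gap from the tall post (((y of tall_post in the frame of rack above 0 m and (x of tube_end in the frame of gap3 between 0.013 and 0.022 m and y of tube_end in the frame of gap3 between -0.008 and 0.008 m and angle between the x axis of tube_end and the x axis of rack, either way round below 0.2 rad and height (world z) of tube_end below 0.005 m and angle between tube_end's own z axis and vertical below 0.1 rad)) or (y of tall_post in the frame of rack below 0 m and (x of tube_end in the frame of gap4 between 0.013 and 0.022 m and y of tube_end in the frame of gap4 between -0.008 and 0.008 m and angle between the x axis of tube_end and the x axis of rack, either way round below 0.2 rad and height (world z) of tube_end below 0.005 m and angle between tube_end's own z axis and vertical below 0.1 rad)))), for 0.2 s.
At the end, for the whole second after the job is handed in: The tube lies flat in the third gap counted from the tall post, at rest, open end within 4 mm of the rail, within 8 mm of the gap's middle and 0.2 rad of its direction; all studs are up again (((y of tall_post in the frame of rack above 0 m and (x of tube_end in the frame of gap3 between 0.013 and 0.022 m and y of tube_end in the frame of gap3 between -0.008 and 0.008 m and angle between the x axis of tube_end and the x axis of rack, either way round below 0.2 rad and height (world z) of tube_end below 0.005 m and angle between tube_end's own z axis and vertical below 0.1 rad)) or (y of tall_post in the frame of rack below 0 m and (x of tube_end in the frame of gap4 between 0.013 and 0.022 m and y of tube_end in the frame of gap4 between -0.008 and 0.008 m and angle between the x axis of tube_end and the x axis of rack, either way round below 0.2 rad and height (world z) of tube_end below 0.005 m and angle between tube_end's own z axis and vertical below 0.1 rad))) and linear speed of tube_end below 0.01 m/s and value of joint each of stud1, stud2, stud3, stud4, stud5, stud6 below 0.002 m); the robot touches nothing.
It fails at once if a stud beyond the third from the tall post is pressed ((y of tall_post in the frame of rack above 0 m and value of joint any of stud4, stud5, stud6 above 0.002 m) or (y of tall_post in the frame of rack below 0 m and value of joint any of stud1, stud2, stud3 above 0.002 m)).
It fails at once if the tube is lifted off the table or tipped (height (world z) of tube_end above 0.012 m or angle between tube_end's own z axis and vertical above 0.35 rad).
It fails at once if one of the other things is moved: more than 15 mm for those in the rack, 30 mm for the rest (distance of any of short_tube, angle_piece from where it was at the start of the episode above 0.015 m or distance of any of magnet_square, spray_can, chipping_hammer, wire_brush, tip_cup from where it was at the start of the episode above 0.03 m).
It fails at once if the tube is turned end for end (angle between the x axis of tube_end and the x axis of rack, either way round above 1.3 rad).
It also fails if it takes over 61 s, if anything falls off the work surface, if the arm or the gripper's body presses on something with over 40 N, if the wrist force passes 120 N, or if a joint passes its speed limit or range.

### The arm

A 7-joint arm with a two-finger parallel gripper is mounted at the origin on the work surface. World frame = base frame: x ahead of the robot, y to its left, z up, the work surface at z = 0. Lengths are in m, angles in rad, forces in N, time in s.
With the tool pointing down it reaches from about 0.425 to 0.95 m from the base axis. Payload 4.7 kg.
Tool frame: the origin (TCP) lies on the centre line of the jaws, within the pads' length; the fingertips stand robot.nose_length ahead of it and the grasp point (between the pads) lies 8 mm behind it (robot.nose_length is the distance from the TCP to the fingertips, in m); z points along the fingers, x is the direction in which the jaws open and shut, and the axes are right-handed (so a half turn about z gives the same grasp; the last joint's range is limited). The gripper opens to 85 mm and grips with 20 to 120 N. Pads are 22 mm wide; open, the fingers measure 114 mm over their backs; the gripper's body (76 mm by 85 mm) begins 54 mm behind the grasp point. The pads swing forward as they close: fully open they stand 13 mm farther back than shut.
Start: joints at [-1.182, 0.469, -0.049, 1.532, 0.024, 1.141, -0.082], TCP at [0.274, 0.617, 0.242] pointing down, gripper open.
Joint ranges: [-2.59, 2.59], [-0.33, 1.99], [-1.39, 1.29], [0.1, 2.45], [-1.04, 4.18], [0.21, 1.99], [-2.66, 2.66]. Speed limits (rad/s): [2.57, 2.57, 3.14, 3.14, 3.14, 3.14, 3.14].

### API

Orientations are given as [roll, pitch, yaw] about the fixed x, y, z axes, in that order (R = Rz(yaw) Ry(pitch) Rx(roll)).
In Python, from plant import robot gives the robot as it stands. Calls block until the motion is done:
- robot.goto(position, orientation): joint-space move of the TCP to a pose.
- robot.move_straight(position, vel=0.15, attitude=None, contact_N=None): straight line of the TCP; attitude=None keeps the orientation; vel is the mean speed in m/s. With contact_N (N) it stops when the force on the tool has changed by that much, and returns True; else False.
- robot.move_joints(angles): joint-space move.
- robot.grip(opening, strength=None): opening from 0.0 (shut) to 1.0 (fully open); strength is the grip in N (None keeps the last); returns when the fingers have stopped.
- robot.sleep(seconds).
- robot.inverse_kinematics(position, orientation): joint angles nearest the present ones, or None.
- robot.sense(): the state.
- robot.grab_frame(name): name is "scene" or "top" or "wrist"; returns a dict with "image" (400x640x3 uint8, red, green, blue), "range_z" (400x640 float32, m along the optical axis (not along the pixel's ray), 0 where there is no reading), "fx", "fy", "cx", "cy" (pixels), "dist_coeffs" ([k1, k2, p1, p2, k3] as OpenCV has them; the pictures are not rectified), "R" (3x3) and "t" (3): a world point X has camera coordinates R X + t. Camera axes: x right, y down, z forward; pixel columns grow to the right and rows downward; lengths in m; the calibration is good to about 2 mm. A picture is of the moment at which its call begins.
A pose or a line that the arm cannot do raises robot.IKError and nothing moves.
- robot.close_job(): hands the job in, once; it reports no verdict.
The state is a dict: "t": time; "joint_pos": joint angles; "joint_velocities": joint speeds; "effort": joint torques, N m; "tcp_pos": TCP position; "tcp_rot": TCP orientation; "wrist_force": force on the tool from outside, world axes, zero at the start; "torque": the same for the moment, N m; "opening": opening from 0.0 (shut) to 1.0 (fully open).
Only numpy, scipy, OpenCV 4.12 (cv2) and the standard library are available. Lean on these libraries where they do the work, as an engineer would, in place of code of your own. Each camera call takes 0.05 s, during which the arm holds its last target. There are 200 camera calls.

## Working session

There is one attempt and no reset: what is moved stays moved. The work goes in short steps, each a Python script; the robot and the scene stay as the last script left them, time stands still between calls to the robot, and variables do not carry over. Pictures are saved under pics/ and viewed, about 8 in all and at most 12, crops included, and the job is handed in when it is done.

```bash
ls; mkdir -p pics
cat > h.py <<'E'
import numpy as np, cv2
from plant import robot
def world(f, u, v, d=None):
    K=np.array([[f['fx'],0,f['cx']],[0,f['fy'],f['cy']],[0,0,1]])
    uv=np.atleast_2d(np.c_[u,v]).astype(float)
    if d is None: d=f['range_z'][uv[:,1].astype(int),uv[:,0].astype(int)]
    n=cv2.undistortPoints(uv.reshape(-1,1,2),K,np.array(f['dist_coeffs'])).reshape(-1,2)
    P=np.c_[n,np.ones(len(n))]*np.reshape(d,(-1,1))
    return (P-np.array(f['t']))@np.array(f['R'])
def cloud(f):
    v,u=np.mgrid[0:400,0:640]
    return world(f,u.ravel(),v.ravel()).reshape(400,640,3)
def snap(n,fn):
    f=robot.grab_frame(n); cv2.imwrite('pics/'+fn,f['image'][:,:,::-1]); return f
E
python3 - <<'E'
from h import *
import pickle
s=robot.sense(); print(s['t'],s['tcp_pos'],s['tcp_rot'],robot.nose_length)
d={}
for n in('scene','top'):
    d[n]=snap(n,n+'.png')
pickle.dump(d,open('f.pkl','wb'))
E
```

```text
pics
0.0 [0.27363477 0.6164242  0.24124703] [3.14153645e+00 1.97319576e-03 1.15303022e+00] 0.011
```

View pics/top.png

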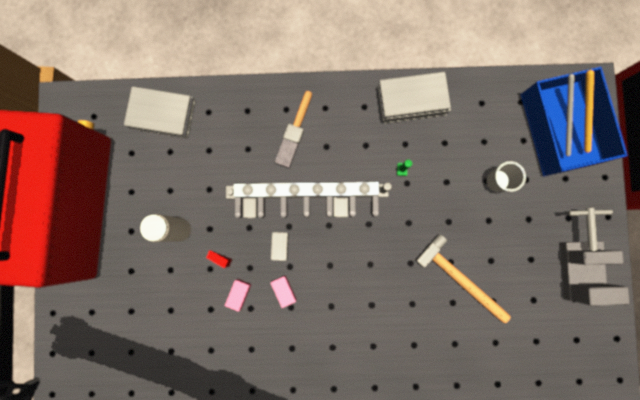

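View pics/scene.png

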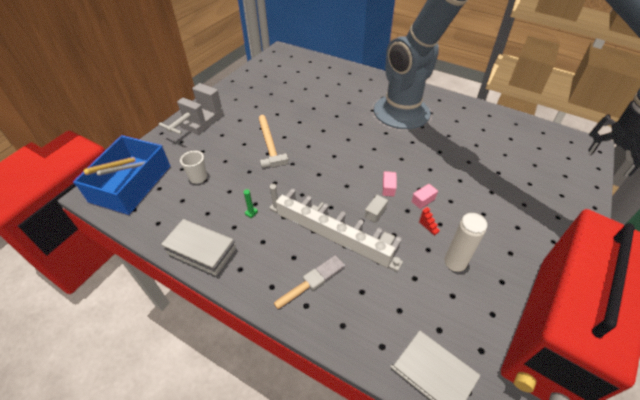

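The top view shows the rack on row ~190 (columns 230–390). The scene view shows the tall steel post at the rack's right end (top px 387,188), with the low stop at the left. The grey tube is at top px (279,246). The pink pieces and the green post are decoys. The target is therefore gap 4.

Run:
```python
from h import *
import pickle
d=pickle.load(open('f.pkl','rb')); f=d['top']; C=cloud(f); Z=C[...,2]; im=f['image'].astype(int)
sub=C[175:215,222:400].reshape(-1,3)
rail=sub[(sub[:,2]>.045)&(sub[:,2]<.07)]
r=cv2.minAreaRect((rail[:,:2]*1000).astype(np.float32)); print('rail',r,np.median(rail[:,2]))
def box(m,name):
    P=C[m]; r=cv2.minAreaRect((P[:,:2]*1000).astype(np.float32)); print(name,len(P),r,P[:,:2].mean(0),np.median(P[:,2]),P[:,2].max())
m=np.zeros(Z.shape,bool); m[228:266,266:294]=True
box(m&(Z>.025)&(Z<.05),'tube')
m[:]=0; m[178:200,380:396]=True; box(m&(Z>.07),'post')
m[:]=0; m[178:200,222:236]=True; box(m&(Z>.02)&(Z<.04),'stop')
for n,(a,b,c,e) in {'noseL':(196,218,234,242),'noseR':(196,218,371,380)}.items():
    m[:]=0; m[a:b,c:e]=True; box(m&(Z>.025)&(Z<.045),n)
m[:]=0; m[178:202,226:386]=True
# studs: centroids of higher points along rail
P=C[m&(Z>.0585)&(Z<.07)]; a=np.sort(P[:,1]); print(np.split(np.round(a,3),np.where(np.diff(a)>.012)[0]+1).__len__(),[ (g.mean().round(4),len(g)) for g in np.split(a,np.where(np.diff(a)>.012)[0]+1)])
print(np.linalg.norm(f['R'],axis=0),-np.array(f['R']).T@f['t'])
```

```text
rail ((636.5487060546875, 45.43290710449219), (367.1861877441406, 30.767854690551758), 88.84002685546875) 0.05663207537535734
tube 419 ((502.5794372558594, 123.92435455322266), (36.39800262451172, 65.87818908691406), 86.35831451416016) [0.50200177 0.12360869] 0.03674693364247153 0.04314137265609548
post 58 ((573.184814453125, -72.41738891601562), (14.749939918518066, 189.76724243164062), 43.34082794189453) [ 0.62967888 -0.13195188] 0.0945478830163249 1.093406165522522
stop 49 ((632.2713012695312, 240.4752197265625), (35.15300750732422, 16.880308151245117), 23.010971069335938) [0.63884268 0.24266027] 0.030236148636822148 0.03972919329383032
noseL 121 ((600.4951782226562, 222.4604949951172), (11.820515632629395, 49.96194076538086), 88.75393676757812) [0.60087197 0.2221424 ] 0.036202430049293584 0.04474608541173337
noseR 111 ((592.5166015625, -112.22578430175781), (11.882126808166504, 47.02156066894531), 88.09408569335938) [ 0.59358608 -0.11223873] 0.03597659828907375 0.04157390039392373
2 [(np.float64(-0.1315), 4), (np.float64(0.0556), 507)]
[1. 1. 1.] [0.51342641 0.00165165 1.09340617]
```

Rail and divider measurements agree: rack origin ≈(0.572, 0.0555), yaw ≈ −0.0205. The divider span reads 334.7 mm against a nominal 336. The tube is at (0.5025, 0.124), yaw ≈ −0.064, and its 66×36 size matches. Next I do the rail, with a contact check next to the post.

```bash
cat >> h.py <<'E'
O=np.array([.572,.0555]); TH=-.0205
def W(x,y,z):
    c,s=np.cos(TH),np.sin(TH); return [O[0]+c*x-s*y, O[1]+s*x+c*y, z]
NL=robot.nose_length
E
python3 - <<'E'
from h import *
ori=[np.pi,0,TH]
robot.grip(0.0,30)
robot.goto([.47,.22,.30],ori)
robot.goto(W(.065,-.164,.12+NL),ori)
robot.move_straight(W(.065,-.164,.068+NL),vel=.08)
print(robot.move_straight(W(.065,-.164,.050+NL),vel=.01,contact_N=3))
s=robot.sense(); print(s['t'],s['tcp_pos']-np.array([0,0,NL]),s['tcp_rot'],s['wrist_force'],s['opening'],s['joint_pos'])
snap('scene','a.png'); f=snap('wrist','aw.png')
E
```

```text
True
6.0167 [ 0.63361791 -0.10984551  0.05516467] [-3.14148560e+00  2.65774941e-04 -2.05493883e-02] [-0.51791421  0.71941579  5.19562354] -0.0005240960387835159 [-0.22465741  0.64673612  0.47298535  1.78233407 -0.39007558  0.80678038
  0.4197088 ]
```

View pics/a.png

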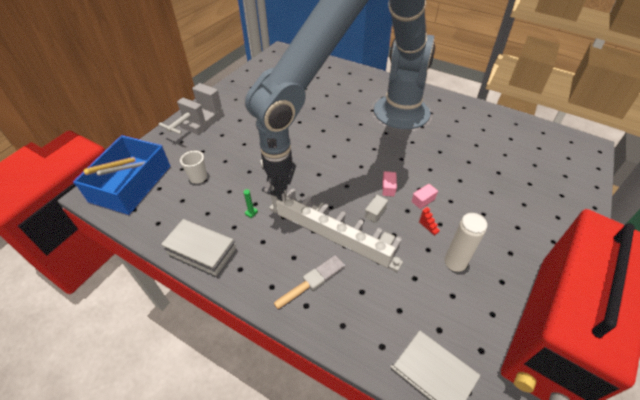

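The picture shows the fingertip at the rail's end beside the tall post (px ~280,195). Contact came at 55.2 mm, which matches the 55 mm rail top. I slide along at 57 mm up to stud 4.

Run:
```python
from h import *
z=.0572+NL
robot.move_straight(W(.065,-.164,z),vel=.02)
for y in (-.14,-.112,-.084,-.056,-.032):
    robot.move_straight(W(.065,y,z),vel=.04)
    s=robot.sense(); print(y,s['t'],s['tcp_pos'][2]-NL,np.round(s['wrist_force'],2))
robot.sleep(.15)
robot.move_straight(W(.065,-.032,.15),vel=.15)
# go over the tube for a look, jaws opening across it
robot.grip(1.0)
robot.goto([.46,.124,.22],[np.pi,0,np.pi/2-.064])
s=robot.sense(); print(s['t'],s['tcp_pos'],s['tcp_rot'],s['joint_pos'])
import pickle; pickle.dump(snap('wrist','w1.png'),open('w1.pkl','wb'))
```

```text
-0.14 7.1583 0.057261769512236244 [0.72 1.61 2.57]
-0.112 8.0083 0.05709845585181639 [0.58 0.28 0.48]
-0.084 8.8583 0.05732926873118416 [0.37 2.14 2.  ]
-0.056 9.7083 0.057077815335204174 [0.56 0.19 0.08]
-0.032 10.4583 0.057392287544028295 [1.42 1.48 2.34]
13.0583 [0.4607181  0.12354179 0.22012485] [ 3.14074025e+00 -5.56880314e-05  1.50434619e+00] [-0.53621664  0.16556755  0.20953408  2.025226   -0.04169888  0.95395868
  1.1989825 ]
```

View pics/w1.png

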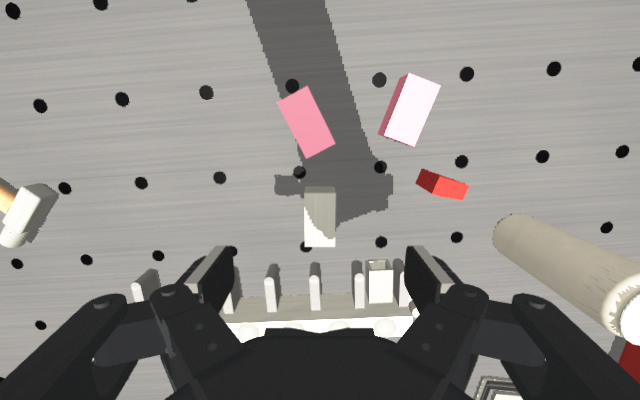

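The forces show all three studs went down (2–2.6 N each, none between them). The wrist view shows the tube at px (320,217), with its rear end up at row 187, and the dividers at rows ~275–310. I measure the tube again from here.

Run:
```python
from h import *
import pickle
f=pickle.load(open('w1.pkl','rb')); C=cloud(f); Z=C[...,2]
m=np.zeros(Z.shape,bool); m[178:256,296:345]=True; m&=(Z>.031)&(Z<.041)
print('tube',m.sum(),cv2.minAreaRect((C[m][:,:2]*1000).astype(np.float32)),np.median(C[m][:,2]))
for a,b in((262,280),(306,324),(352,367)):
    m[:]=0; m[265:312,a:b]=True; m&=(Z>.033)&(Z<.040); P=C[m]
    print('div',m.sum(),cv2.minAreaRect((P[:,:2]*1000).astype(np.float32)),P.min(0))
for y in (-.056,0,.056): print(W(0,y,0))
```

```text
tube 1698 ((502.9607238769531, 120.31967163085938), (35.80574035644531, 66.00345611572266), 85.59724426269531) 0.03622661833460046
div 368 ((596.71435546875, 49.49657440185547), (22.466093063354492, 51.47708511352539), 89.72710418701172) [0.57098952 0.03814107 0.03300143]
div 383 ((598.0845947265625, 107.02828216552734), (21.864595413208008, 51.48845291137695), 87.86235046386719) [0.57235611 0.0951657  0.03300831]
div 375 ((599.3468627929688, 162.6535186767578), (51.34423828125, 18.266353607177734), 0.7118054032325745) [0.5736336  0.15382087 0.03304205]
[np.float64(0.5708520804061438), np.float64(-0.0004882334120843712), 0]
[np.float64(0.572), np.float64(0.0555), 0]
[np.float64(0.5731479195938561), np.float64(0.11148823341208437), 0]
```

Run:
```python
from h import *
import pickle
f=pickle.load(open('w1.pkl','rb')); C=cloud(f); Z=C[...,2]
for a,b in((262,280),(306,324),(352,367)):
    m=np.zeros(Z.shape,bool); m[265:312,a:b]=True; m&=(Z>.0355)&(Z<.040); P=C[m]
    print('div',m.sum(),cv2.minAreaRect((P[:,:2]*1000).astype(np.float32)))
th=-.07; c,s=np.cos(th),np.sin(th)
p=np.array([.5027-.022*c,.122-.022*s]); ori=[np.pi,0,np.pi/2+th]
robot.goto([*p,.10],ori)
robot.move_straight([*p,.018],vel=.1)
robot.grip(0.0,20)
st=robot.sense(); print(st['t'],st['tcp_pos'],st['tcp_rot'],st['opening'],st['wrist_force'])
# slide on the table to the front of gap 4, turning parallel to it
dst=W(-.040-.022,-.028,.018)
robot.move_straight(dst,vel=.05,attitude=[np.pi,0,np.pi/2+TH])
st=robot.sense(); print(st['t'],st['tcp_pos'],st['tcp_rot'],st['opening'],st['wrist_force'])
pickle.dump({n:snap(n,n+'2.png') for n in('wrist','top')},open('f2.pkl','wb'))
```

```text
div 261 ((596.3497924804688, 53.50680923461914), (16.73490333557129, 50.5526008605957), 87.15476989746094)
div 300 ((598.0723876953125, 107.63203430175781), (21.697402954101562, 51.379112243652344), 86.63444519042969)
div 272 ((599.5114135742188, 163.75462341308594), (17.86897850036621, 50.11181640625), 87.6419677734375)
15.1417 [0.48093082 0.12354881 0.01835744] [ 3.14124913e+00 -2.16247911e-04  1.50067702e+00] 0.41511992663368497 [-1.46440693 -0.09168554  4.19704665]
17.275 [0.50963466 0.02994649 0.01837579] [ 3.14129471e+00 -1.47370042e-03  1.55127921e+00] 0.4178867739547592 [-2.32145554  4.41837616  6.5830362 ]
```

View pics/wrist2.png

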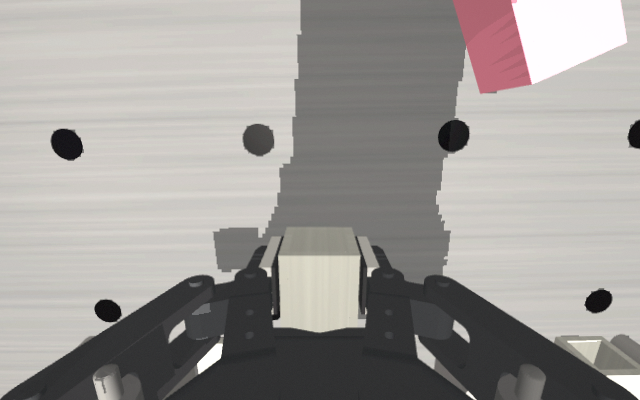

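The wrist view shows the tube held flat and symmetric between the jaws (px 278–360, rows 228–330). The centred jaw position, y = 0.1235, agrees with the top-camera measurement. I slide it into the gap with a contact guard.

Run:
```python
from h import *
hit=robot.move_straight(W(-.004-.022,-.0285,.018),vel=.03,contact_N=10)
st=robot.sense(); print(hit,st['t'],st['tcp_pos'],W(-.004-.022,-.0285,.018),st['wrist_force'])
snap('top','top3.png')
im=cv2.imread('pics/top3.png')[150:270,220:400]; cv2.imwrite('pics/top3c.png',cv2.resize(im,None,fx=4,fy=4,interpolation=cv2.INTER_CUBIC))
```

```text
True 17.7167 [0.50960521 0.02996705 0.01836536] [np.float64(0.5454212539796589), np.float64(0.02753895102135459), 0.018] [-1.25358541  0.52765392  3.65771609]
```

View pics/top3c.png

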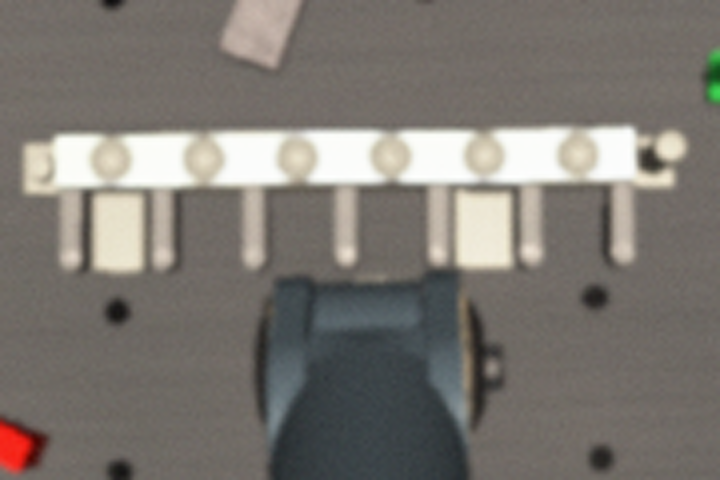

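It stopped at the very start of the motion. The enlarged top view shows the tube's front edge (px ~370,278) still short of the noses at row ~262, so the trigger was the reversal of drag friction. I repeat with a higher guard and no repeated relaxing.

Run:
```python
from h import *
hit=robot.move_straight(W(-.025-.022,-.028,.018),vel=.03,contact_N=25)
st=robot.sense(); print(hit,st['t'],st['tcp_pos'],st['wrist_force'])
hit=robot.move_straight(W(-.004-.022,-.028,.018),vel=.03,contact_N=15)
st=robot.sense(); print(hit,st['t'],st['tcp_pos'],W(-.004-.022,-.028,.018),st['wrist_force'],st['tcp_rot'])
```

```text
True 18.125 [0.51116248 0.02969441 0.01808613] [-0.07923235  0.50119972  5.0162183 ]
True 18.5333 [0.51119487 0.0296998  0.01803025] [np.float64(0.5454315032617469), np.float64(0.028038845962533917), 0.018] [-1.9077176   0.38346967  4.84486276] [-3.11316285e+00 -2.50015131e-03  1.55221083e+00]
```

Run:
```python
from h import *
import pickle
f=snap('scene','s4.png'); im=f['image'][150:290,230:430,::-1]
cv2.imwrite('pics/s4c.png',cv2.resize(im,None,fx=4,fy=4,interpolation=cv2.INTER_CUBIC)); pickle.dump(f,open('s4.pkl','wb'))
```

```text
(no output)
```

View pics/s4c.png

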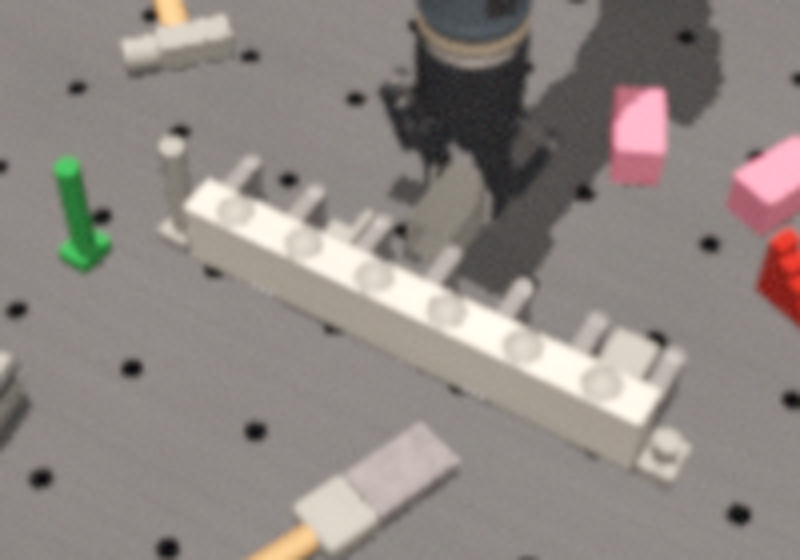

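The picture shows the tube just in front of gap 4 (crop px 410–485, row ~220), possibly towards the 3/4 divider. I measure that offset with this camera's depth.

Run:
```python
from h import *
import pickle
f=pickle.load(open('s4.pkl','rb')); C=cloud(f).reshape(-1,3)
c,s=np.cos(TH),np.sin(TH); d=C[:,:2]-O; X=d@[c,s]; Y=d@[-s,c]; Z=C[:,2]
m=(Z>.030)&(Z<.041)&(X>-.09)&(X<.05)&(abs(Y)<.1)
# ascii occupancy map, 4 mm cells; rows X, cols Y (left = +y)
for x in np.arange(.044,-.09,-.005):
    print('%6.3f '%x,''.join('#' if (m&(abs(X-x)<.0025)&(abs(Y-y)<.0015)).sum()>0 else '.' for y in np.arange(.075,-.1,-.003)))
print('cols y from .075 step -.003')
q=m&(X<-.004)&(X>-.05); print('tube front X',np.percentile(X[q],[2,50,98,100]),'Y',np.percentile(Y[q],[2,50,98]))
```

```text
0.044  ...........................................................
 0.039  ..........................................#................
 0.034  .....##.#..............#####..............#####.##.........
 0.029  .....####...............####..............#####.#..........
 0.024  .....##.#..............#####..............###.#.###........
 0.019  .....####...............####..............####...##........
 0.014  .....#####..............#####.............####..##.........
 0.009  .....#####.............#####..............#####.##.........
 0.004  ......###...............####...............####.##.........
-0.001  ......###................#...................#..#..........
-0.006  ............................#####.######...................
-0.011  ...........................#############...................
-0.016  ............................###.########...................
-0.021  ............................#######.###....................
-0.026  ............................#############..................
-0.031  ............................##.##########..................
-0.036  .....
[... 165 characters left out ...]
######...................
-0.051  ........................#####.#####..#######...............
-0.056  .......................##.....##.#####.##..##..............
-0.061  .......................##....########.#.#..................
-0.066  ...............................#####.#.##..................
-0.071  .................................########..................
-0.076  .....................................#.....................
-0.081  ...........................................................
-0.086  ...........................................................
cols y from .075 step -.003
tube front X [-0.0493512  -0.02667533 -0.0057259  -0.00414076] Y [-0.04416721 -0.02467589 -0.00767671]
```

In this camera the tube (y −9..−45 mm) is about 3 mm left of the gap's middle (about −8..−52 mm), so its left corner is on a nose. I back off, level the tool, shift right and retry.

Run:
```python
from h import *
A=[np.pi,0,np.pi/2+TH]
def st(h=None):
    s=robot.sense(); d=s['tcp_pos'][:2]-O; c,n=np.cos(TH),np.sin(TH)
    print(h,round(s['t'],2),'rack xy',(d@[c,n]).round(4),(d@[-n,c]).round(4),s['tcp_pos'][2].round(4),np.round(s['wrist_force'],1),np.round(s['tcp_rot'],3),s['opening'].round(3))
st()
robot.move_straight(W(-.068,-.029,.018),vel=.04,attitude=A); st()
robot.move_straight(W(-.068,-.0325,.018),vel=.03,attitude=A); robot.sleep(.2); st()
for x in (-.06,-.052,-.044,-.036,-.028):
    h=robot.move_straight(W(x,-.032,.018),vel=.03,attitude=A,contact_N=20); st(h)
    if h: break
```

```text
Traceback (most recent call last):
AttributeError: 'float' object has no attribute 'round'
```

```bash
cat >> h.py <<'E'
A=[np.pi,0,np.pi/2+TH]
def st(h=None):
    s=robot.sense(); d=np.array(s['tcp_pos'])[:2]-O; c,n=np.cos(TH),np.sin(TH)
    print(h,'%.2f rack %.4f %.4f z %.4f op %.3f'%(s['t'],d@[c,n],d@[-n,c],s['tcp_pos'][2],s['opening']),np.round(s['wrist_force'],1),np.round(s['tcp_rot'],3))
E
python3 - <<'E'
from h import *
st()
robot.move_straight(W(-.068,-.029,.018),vel=.04,attitude=A); st()
robot.move_straight(W(-.068,-.0325,.018),vel=.03,attitude=A); robot.sleep(.2); st()
for x in (-.06,-.052,-.044,-.036,-.028):
    h=robot.move_straight(W(x,-.032,.018),vel=.03,attitude=A,contact_N=20); st(h)
    if h: break
E
```

```text
None 18.58 rack -0.0603 -0.0271 z 0.0180 op 0.419 [-1.1 -0.2  4.2] [-3.113e+00 -2.000e-03  1.552e+00]
None 18.93 rack -0.0678 -0.0293 z 0.0182 op 0.416 [ 0.9 -0.3  4. ] [3.141 0.    1.55 ]
None 19.40 rack -0.0679 -0.0317 z 0.0182 op 0.422 [0.6 2.7 4.8] [-3.141e+00 -1.000e-03  1.551e+00]
True 19.66 rack -0.0672 -0.0317 z 0.0179 op 0.417 [-1.5 -0.2  4.8] [-3.130e+00 -1.000e-03  1.551e+00]
```

Run:
```python
from h import *
for x in (-.064,-.060):
    robot.move_straight(W(x,-.032,.018),vel=.02,attitude=A); st()
```

```text
None 19.94 rack -0.0671 -0.0317 z 0.0178 op 0.416 [-5.5  2.1 11.4] [-3.134 -0.     1.551]
None 20.29 rack -0.0667 -0.0318 z 0.0177 op 0.419 [-12.8   2.6  21. ] [-3.127 -0.     1.551]
```

The forward push really is blocked (Fx −13, Fz +21) before the rack is reached. A gripped tube digs its front edge in as the wrist pitches, so it self-locks. I release it, which leaves it centred, and push low on the cap with shut fingertips.

Run:
```python
from h import *
robot.move_straight(W(-.068,-.032,.0185),vel=.03,attitude=A); st()
robot.grip(0.62)
robot.move_straight(W(-.068,-.032,.09),vel=.1,attitude=A); st()
robot.grip(0.0)
robot.move_straight(W(-.110,-.0305,.09),vel=.1,attitude=A)
import pickle; pickle.dump({n:snap(n,n+'5.png') for n in('scene','wrist')},open('f5.pkl','wb'))
f=pickle.load(open('f5.pkl','rb'))['scene']; C=cloud(f).reshape(-1,3)
c,s=np.cos(TH),np.sin(TH); d=C[:,:2]-O; X=d@[c,s]; Y=d@[-s,c]; Z=C[:,2]
m=(Z>.034)&(Z<.039)&(X>-.1)&(X<-.004)&(Y>-.06)&(Y<.01)
print(m.sum(),cv2.minAreaRect((np.c_[X,Y][m]*1000).astype(np.float32)),np.percentile(X[m],[2,98]),np.percentile(Y[m],[2,98]))
for y0 in(0,-.056):
    q=(Z>.034)&(Z<.039)&(X>.006)&(X<.044)&(abs(Y-y0)<.01); print('div',y0,q.sum(),np.percentile(Y[q],[3,50,97]))
```

```text
None 20.71 rack -0.0690 -0.0325 z 0.0179 op 0.422 [ 0.6  0.2 -2.9] [-3.139e+00  1.000e-03  1.550e+00]
None 21.88 rack -0.0685 -0.0320 z 0.0896 op 0.619 [ 0.4 -0.1 -0.1] [-3.141  0.     1.55 ]
191 ((-47.21765899658203, -31.388050079345703), (67.44856262207031, 36.34470748901367), 0.31143149733543396) [-0.07939723 -0.01441743] [-0.04895147 -0.01369763]
div 0 33 [-0.00658661 -0.00108193  0.00462014]
div -0.056 27 [-0.06186409 -0.0554075  -0.05130591]
```

View pics/wrist5.png

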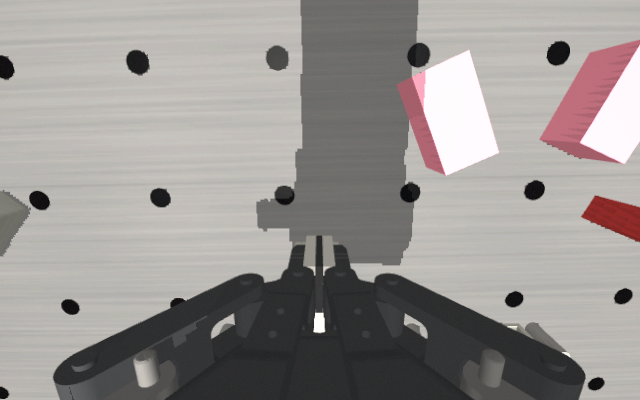

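The wrist view shows shut fingers behind the tube, which is hidden below them. The scene depth puts the tube at rack (−47, −31.4) mm, 0.3° off, and the gap middle at −28.5. I re-centre by closing the jaws once about −28.5, then release and push the cap.

Run:
```python
from h import *
robot.grip(0.8)
robot.move_straight(W(-.049,-.0285,.09),vel=.12,attitude=A)
robot.move_straight(W(-.049,-.0285,.022),vel=.1,attitude=A)
robot.grip(0.0,20); st()
robot.grip(0.7)
robot.move_straight(W(-.049,-.0285,.09),vel=.12,attitude=A)
robot.grip(0.0)
robot.move_straight(W(-.112,-.0285,.06),vel=.12,attitude=A)
robot.move_straight(W(-.112,-.0285,.0175),vel=.1,attitude=A); st()
h=robot.move_straight(W(-.060,-.0285,.0175),vel=.03,attitude=A,contact_N=15); st(h)
```

```text
None 25.63 rack -0.0484 -0.0290 z 0.0228 op 0.414 [-0.8 -2.1  5.9] [3.14 0.   1.55]
None 28.61 rack -0.1115 -0.0285 z 0.0176 op 0.000 [-0.1 -0.2 -0.5] [3.141 0.    1.55 ]
False 30.49 rack -0.0600 -0.0285 z 0.0176 op -0.004 [-1.8 -0.3 -1.5] [ 3.141 -0.     1.55 ]
```

Sliding freely now, at about 2 N. I continue until it is home.

Run:
```python
from h import *
h=robot.move_straight(W(-.036,-.0285,.0175),vel=.03,attitude=A,contact_N=12); st(h)
if not h:
    h=robot.move_straight(W(-.020,-.0285,.0175),vel=.015,attitude=A,contact_N=10); st(h)
robot.sleep(.3); st()
import pickle
f=snap('scene','s6.png'); C=cloud(f).reshape(-1,3)
c,s=np.cos(TH),np.sin(TH); d=C[:,:2]-O; X=d@[c,s]; Y=d@[-s,c]; Z=C[:,2]
m=(Z>.034)&(Z<.039)&(X>-.03)&(X<.051)&(Y>-.048)&(Y<-.009)
print(m.sum(),cv2.minAreaRect((np.c_[X,Y][m]*1000).astype(np.float32)))
```

```text
False 31.44 rack -0.0358 -0.0285 z 0.0175 op -0.001 [-1.4  0.5 -0.7] [ 3.141 -0.     1.55 ]
True 32.17 rack -0.0278 -0.0286 z 0.0168 op 0.001 [ 0.   0.1 -0.8] [-3.135  0.     1.55 ]
None 32.47 rack -0.0293 -0.0286 z 0.0163 op -0.002 [ 0.5 -0.8 -1. ] [-3.133  0.     1.551]
170 ((4.943365097045898, -28.19202995300293), (37.1799430847168, 62.19915771484375), 89.03787231445312)
```

Run:
```python
from h import *
robot.move_straight(W(-.07,-.0285,.03),vel=.1,attitude=A)
robot.move_straight(W(-.07,-.0285,.20),vel=.15,attitude=A)
robot.goto([.40,.32,.28],A); st()
f=snap('top','top7.png'); C=cloud(f).reshape(-1,3)
c,s=np.cos(TH),np.sin(TH); d=C[:,:2]-O; X=d@[c,s]; Y=d@[-s,c]; Z=C[:,2]
m=(Z>.030)&(Z<.041)&(X>-.04)&(X<.049)&(Y>-.0475)&(Y<-.0085)
print(m.sum(),cv2.minAreaRect((np.c_[X,Y][m]*1000).astype(np.float32)),np.percentile(X[m],[1,99]))
q=(Z>.030)&(Z<.041)&(X<.046)&(X>-.02)&(abs(Y-0)<.01); print('nose',np.percentile(X[q],1))
im=f['image'][150:270,220:400,::-1]; cv2.imwrite('pics/top7c.png',cv2.resize(im,None,fx=4,fy=4,interpolation=cv2.INTER_CUBIC))
```

```text
None 35.59 rack -0.1766 0.2594 z 0.2794 op -0.003 [ 0.4  1.  -0.9] [-3.141e+00  1.000e-03  1.548e+00]
397 ((17.0341739654541, -27.038429260253906), (34.171783447265625, 63.87592315673828), 89.39933776855469) [-0.014779    0.04866255]
nose -0.0120229434122508
```

View pics/top7c.png

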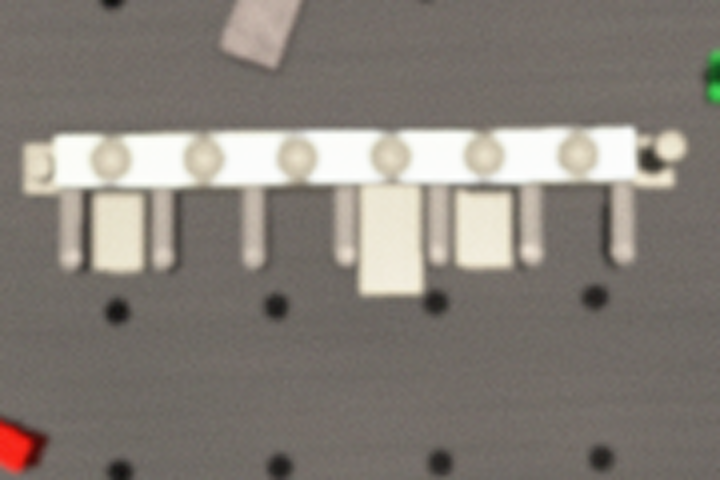

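The tube sits in gap 4, which is third from the post at the right. Its front edge meets the rail (crop row ~185), its cap stands about 16 mm out (row 296), and the bystanders look unmoved. I hand in.

```bash
python3 -c "
from h import *
robot.close_job()"
```

```text
the job is handed in; nothing more can be done
```

The tube is home in the third gap from the tall post, and the job is handed in. It reported no verdict.

- **Counting:** The tall post is at the rack's right end, so the third gap is gap 4. I slid the fingertip along the rail from the post at 57 mm height. Vertical forces of 2.6, 2.0 and 2.3 N over studs 6, 5 and 4, with almost none between them, show each was pressed. I lifted off there, so no further stud was touched.
- **Tube:** I slid it sideways on the table in a light grip to the front of gap 4. Then I pushed it in with shut fingertips on the cap until it met the rail.
- **What failed:** Pushing it forward while gripped jammed (about 21 N up, 13 N back), most likely because the front edge dug into the table. The contact guard stopped most of these tries. I released the tube, re-centred it with the jaws and pushed the cap at about 2 N.
- **Last checks:** The top camera puts the tube at x ≈ 17 mm, 1 mm off the gap's middle and under 1° off its direction. The picture shows it against the rail. An earlier scene-camera fit gave x ≈ 5 mm, but the rail hid the tube's front and the fingers were in that view, so I discounted it. The objects in the rack look unmoved and the studs look up. The robot was clear of everything at about 36 s.

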